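# Fish a dropped washer out from behind the pull tester's guard

### The job

A thick steel washer has dropped into the pan of the pull tester, behind its fixed bar guard. Take the hooked rod from its rest, reach in under the guard, hook the washer and draw it right out onto the front plate, feeling your way with a light touch: the rod may rub on the tester but must never be pressed or jammed hard against its pan or guard, and no finger may touch the washer until it is out. Then put the rod back in its rest, lay the washer in the parts tray, and leave everything else where it stands.

Things in the scene. Friction and masses are not known exactly. Their poses are not given: they have to be found in the camera images.
- tester: Bench pull tester, grey headstock, tailstock with handwheel, steel base. Origin: counter level, in the guard's front plane, midway along it; +x back into the machine, -x out of the front, y along it, z up. Its flat front plate spans x -0.13 to 0, y -0.17 to 0.17, top 15 mm above the counter; a loose nut and a bolt stand near its ends.
- guard_gap (a point): Middle of the gap under the guard's front rail, at the height of the plate's top; axes as the tester's. The gap is 70 mm high, open over y -0.125 to 0.125. The guard is a fixed cage of slim dark rods 38 mm apart, 184 mm high above the counter, over tester x 0 to 0.15, y -0.135 to 0.135. The hooked rod may bear on guard or pan with a few newtons only, never over 7 N.
- pan_mid (a point): Middle of the floor of the sunk pan inside the guard; axes as the tester's. Floor level, smooth, 10 mm above the counter, 5 mm below the front plate, from tester x 0.016 to 0.15, y -0.125 to 0.125. Its front edge is a slope rising 5 mm from tester x 0.016 to 0, up to the front plate. Above the pan is free up to 75 mm over its floor.
- washer_mid (a point): Centre (half thickness) of the dropped washer: flat steel ring, 50 mm outside, 24 mm hole, 6 mm thick, 60 to 90 g. At the start it lies flat on the pan's floor, 45 to 80 mm behind the guard's front plane.
- hook_mid (a point): Centre of the hooked rod's black rubber handle (100 mm long, 24 wide, 30 high), z up. Along its +x a 6 mm rod ends 165 mm ahead of here in a leg bent straight down, 6 mm thick, round end 40 mm below here if true; but the rod is bent up or down from use: the leg's end may be up to 10 mm higher or lower, and 4 mm fore or aft. 0.2 kg, balanced 22 mm ahead. Pressing the leg may turn the handle in the grip.
- rest_seat (a point): Seat of the wooden rest, 60 mm above the counter: where the handle's centre lies when home, rod along the point's x. Two notched cheeks, 8 mm thick, inner faces 37 mm either side of the seat along x, flared prongs up to 70 mm above the counter; the handle is free for fingers between them.
- tray_in (a point): Centre of the inner floor (4 mm above the counter) of an open aluminium parts tray, 170 mm (x) by 120 mm (y) outside, walls 4 mm thick, 26 mm high. Three small nuts, 8 mm high, are fixed near its +x end (from x 0.05 on); the rest is empty.
Not all that is in view belongs to the job. Of the things shaped like the part that bears hook_mid, the black one is meant.

How it is judged:
On the way:
1. the washer has been drawn out: all of it lies in front of the guard's front plane (centre at least 26 mm in front), still low on the front plate or counter (x of washer_mid in the frame of tester below -0.026 m and height (world z) of washer_mid below 0.03 m), for 0.1 s.
At the end, for the whole second after the job is handed in: The washer lies inside the parts tray (centre within its walls, less than 20 mm above its floor) and the hooked rod lies back in its rest, right way up, handle centre within 20 mm of the seat; both let go and at rest (x of washer_mid in the frame of tray_in between -0.082 and 0.082 m and y of washer_mid in the frame of tray_in between -0.057 and 0.057 m and z of washer_mid in the frame of tray_in below 0.02 m and distance between hook_mid and rest_seat below 0.02 m and angle between hook_mid's own z axis and vertical below 0.2 rad and linear speed of each of washer, hook below 0.02 m/s); the robot touches nothing.
It fails at once if the rod is pressed or jammed against the tester (pan, plate or guard) with more than 7 N (contact force between hook and tester above 7 N).
It fails at once if the gripper's fingers touch the washer while it is still behind or under the guard (contact force between the fingers and washer above 0.3 N and x of washer_mid in the frame of tester above -0.026 m).
It fails at once if a bystander is moved by more than 30 mm (distance of any of big_nut, bolt, spanner, driver, oil, carton, weight, pen from where it was at the start of the episode above 0.03 m).
It also fails if it takes over 72 s, if anything falls off the work surface, if the arm or the gripper's body presses on something with over 40 N, if the wrist force passes 120 N, or if a joint passes its speed limit or range.

### The arm

A 7-joint arm with a two-finger parallel gripper is mounted at the origin on the work surface. World frame = base frame: x ahead of the robot, y to its left, z up, the work surface at z = 0. Lengths are in m, angles in rad, forces in N, time in s.
With the tool pointing down it reaches from about 0.425 to 0.925 m from the base axis. Payload 6.8 kg.
Tool frame: the origin (TCP) lies at the very end of the fingers, on their centre line; the grasp point (between the pads) lies 19 mm behind it; z points along the fingers, y is the direction in which the jaws open and shut (so a half turn about z gives the same grasp; the last joint's range is limited). The gripper opens to 85 mm and grips with 20 to 120 N. Pads are 22 mm wide; open, the fingers measure 114 mm over their backs; the gripper's body (76 mm by 85 mm) begins 54 mm behind the grasp point. The pads swing forward as they close: fully open they stand 13 mm farther back than shut.
Start: joints at [-1.366, 0.477, 0.022, 1.555, -0.011, 1.109, -0.083], TCP at [0.208, 0.642, 0.231] pointing down, gripper open.
Joint ranges: [-2.96, 2.96], [-0.34, 2.1], [-1.41, 1.46], [0.24, 2.44], [-1.37, 4.51], [0.17, 1.92], [-2.96, 2.96]. Speed limits (rad/s): [2.39, 2.39, 3.14, 3.14, 3.14, 3.14, 3.14].

### API

Orientations are given as a unit quaternion [w, x, y, z].
In Python, from station import bot gives the robot as it stands.
- The arm moves only by the tool move_arm, never from a script. Its argument "commands" is text: rows parted by semicolons, each of 7 numbers parted by spaces: the opening, from 0 (shut) to 1 (fully open), then the shift along the tool's x, y, z in cm, then the turn, a rotation vector about the tool's x, y, z in degrees. In form: gripper tx ty tz rx ry rz; .... A call has 1 to 12 rows; each row shifts and turns the commanded pose from where the row before left it, along the tool's axes as they then stand; what a row does not reach is not made up. A row lasts 1/12 s, in which the tool goes at most 41.7 mm and 7.16 degrees, less where a joint would pass 70% of its speed; a pose out of reach is approached as far as the arm can. A call with a gripper value outside its range is refused whole. The fingers move at their own pace and stop on an object; "force" is the grip in N (left out, the last holds). Time passes only in rows, so rows that do not move let the fingers close. It gives the time, the measured TCP pose, the force and the opening at its end, in the units of the state.
- bot.get_obs(): the state, without advancing time (a new reading comes with each control period).
- bot.read_camera(name): name is "scene" or "top" or "wrist"; returns a dict with "img" (384x512x3 uint8, red, green, blue), "K" (3x3 intrinsics, pixels), "rvec" (rotation vector, rad) and "tvec" (3), from world to camera coordinates, as OpenCV has them; the wrist camera has in their place "hand_eye" (4x4, takes a point from camera to tool coordinates, whose origin is the TCP and whose axes are the flange's). Camera axes: x right, y down, z forward; pixel columns grow to the right and rows downward; lengths in m; the calibration is good to about 2 mm. A picture is of the moment at which its call begins: read the wrist's pose just before it. There is no depth.
- bot.hand_in(): hands the job in, once; it reports no verdict.
The state is a dict: "t": time; "q": joint angles; "joint_vel": joint speeds; "joint_torque": joint torques, N m; "eef_pos": TCP position; "tool_rot": TCP orientation; "contact_force": force on the tool from outside, world axes, zero at the start; "torque": the same for the moment, N m; "gripper_width": opening from 0.0 (shut) to 1.0 (fully open).
Only numpy, scipy, OpenCV 4.12 (cv2) and the standard library are available. Lean on these libraries where they do the work, as an engineer would, in place of code of your own. Each camera call takes 0.05 s, during which the arm holds its last target. There are 200 camera calls.

## Working session

There is one attempt and no reset: what is moved stays moved. The work goes in short steps, Python scripts to look and compute and a tool call to move; the robot and the scene stay as the last step left them, time stands still between calls to the robot, and variables do not carry over. Pictures are saved under pics/ and viewed, about 8 in all and at most 12, crops included, and the job is handed in when it is done.

Besides the shell and the picture viewer there is one more tool, called as a command line: name --argument value ..., lists and objects as JSON in quotes. move_arm: Moves the arm, as the interface text tells. Its arguments: {"type":"object","properties":{"commands":{"type":"string"},"force":{"type":"number"}},"required":["commands"]}

```bash
mkdir -p pics; ls; python3 - <<'E'
from station import bot
import cv2,numpy as np
print(bot.get_obs())
for n in("scene","top"):
    c=bot.read_camera(n); cv2.imwrite(f"pics/{n}0.png",c["img"][:,:,::-1]); print(n,c["K"].tolist(),c["rvec"],c["tvec"])
E
```

```text
pics
{'t': 0.0, 'q': array([-1.366102  ,  0.47780493,  0.02234308,  1.55647569, -0.01153767,
        1.10928044, -0.08303743]), 'joint_vel': array([ 3.54439360e-04,  4.17696964e-04,  1.26423857e-06, -1.56446181e-04,
       -1.37378694e-03, -9.69149904e-04,  7.43100752e-04]), 'joint_torque': array([ 1.94736887e-03, -5.96459985e+01,  1.60811808e+00, -2.81196892e+01,
        1.21677914e-02,  9.21989704e-03, -6.13375249e-06]), 'eef_pos': array([0.20753173, 0.64167364, 0.23031229]), 'tool_rot': array([-9.11891292e-05,  1.55728614e-01,  9.87799449e-01, -9.15837142e-04]), 'contact_force': array([-0.24048922, -0.28650508, -0.19840291]), 'torque': array([ 0.02919863,  0.00324046, -0.02607607]), 'gripper_width': 0.997797803670721}
scene [[347.7579836983886, 0.0, 255.0199897730558], [0.0, 347.7579836983886, 191.44083220072724], [0.0, 0.0, 1.0]] [ 0.86573907  2.54533103 -1.03990829] [ 0.36454853 -0.0763979   1.11204448]
top [[433.250161199524, 0.0, 256.757756948834], [0.0, 433.250161199524, 194.81059731405963], [0.0, 0.0, 1.0]] [ 2.19655007 -2.14002349  0.14240107] [-0.08409587  0.38217851  0.99480623]
```

View pics/scene0.png

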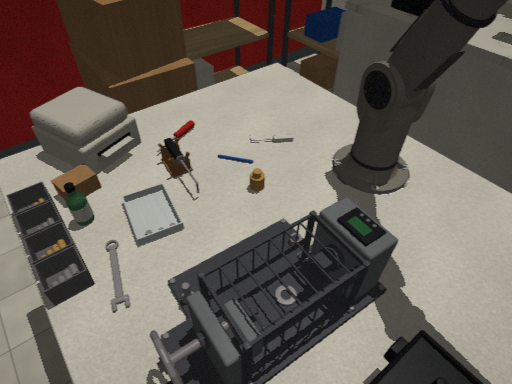

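View pics/top0.png

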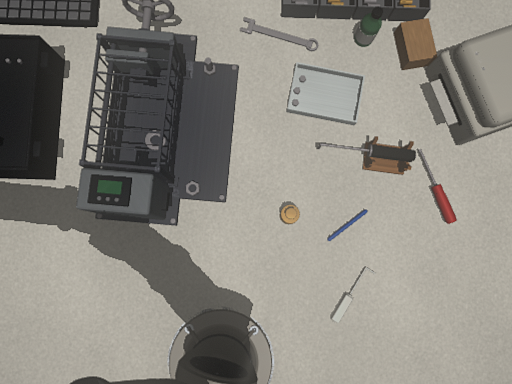

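```bash
cat > h.py <<'E'
from station import bot
import cv2,numpy as np
from scipy.spatial.transform import Rotation as R
def quat(q): return R.from_quat([q[1],q[2],q[3],q[0]])
def cam(n,fn=None):
    o=bot.get_obs(); c=bot.read_camera(n)
    if "hand_eye" in c:
        T=np.eye(4);T[:3,:3]=quat(o["tool_rot"]).as_matrix();T[:3,3]=o["eef_pos"]
        M=T@np.array(c["hand_eye"]); c["C"],c["Rw"]=M[:3,3],M[:3,:3]
    else:
        r=cv2.Rodrigues(np.array(c["rvec"],float))[0]; c["Rw"]=r.T; c["C"]=-r.T@np.array(c["tvec"]).ravel()
    if fn: cv2.imwrite(f"pics/{fn}.png",c["img"][:,:,::-1])
    return c
def ray(c,uv): 
    d=c["Rw"]@np.linalg.solve(c["K"],np.array([uv[0],uv[1],1.])); return d/np.linalg.norm(d)
def onz(c,uv,z):
    d=ray(c,uv); return (c["C"]+d*(z-c["C"][2])/d[2])
def tri(*cu):
    A=np.zeros((3,3));b=np.zeros(3);P=[]
    for c,uv in cu:
        d=ray(c,uv);M=np.eye(3)-np.outer(d,d);A+=M;b+=M@c["C"];P.append((M,c["C"]))
    x=np.linalg.solve(A,b); return x,[round(float(np.linalg.norm(M@(x-C)))*1e3,1) for M,C in P]
def proj(c,p):
    v=np.array(c["K"])@(c["Rw"].T@(np.array(p)-c["C"])); return v[:2]/v[2]
def crop(img,x,y,w,h,s): return cv2.resize(img[y:y+h,x:x+w],None,fx=s,fy=s,interpolation=cv2.INTER_CUBIC)
E
python3 - <<'E'
from h import *
t=cam("top");s=cam("scene");np.set_printoptions(precision=4,suppress=True)
for n,u,z in [("nut",(193,188),.03),("bolt",(209,68),.03),("washer",(155,140),.013),("handle",(390,153),.06),("tip",(318,146),.05),("tray",(325,94),.02),("base",(220,355),0)]: print(n,onz(t,u,z))
print(t["C"],s["C"], tri((t,(155,140)),(s,(287,294))))
i=t["img"][:,:,::-1];j=s["img"][:,:,::-1]
a=crop(i,280,55,145,125,4)
cv2.imwrite("pics/a.png",a)
a=crop(j,115,120,100,130,4.5)
b=crop(j,225,190,75,130,4.5)
cv2.imwrite("pics/b.png",np.hstack([a,b]))
E
```

```text
nut [0.3954 0.075  0.03  ]
bolt [0.6879 0.0488 0.03  ]
washer [0.5111 0.173  0.013 ]
handle [ 0.485  -0.3776  0.06  ]
tip [ 0.499 -0.213  0.05 ]
tray [ 0.6354 -0.2336  0.02  ]
base [0.0138 0.0008 0.    ]
[ 0.266  -0.0605  1.0336] [0.8089 0.4306 0.7319] (array([0.5092, 0.1742, 0.015 ]), [2.1, 2.1])
```

View pics/a.png

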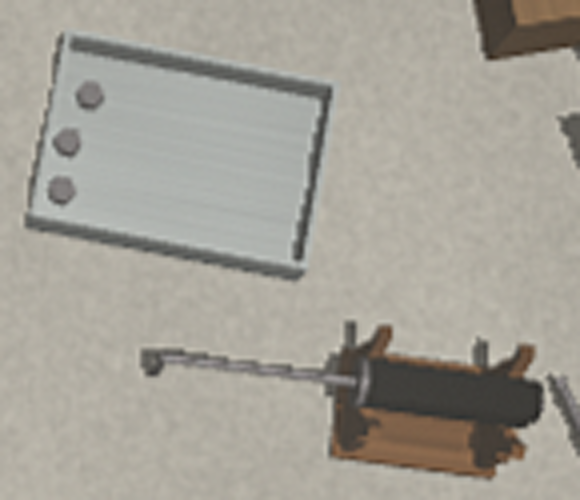

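```bash
python3 - <<'E'
import cv2
i=cv2.imread("pics/top0.png")
cv2.imwrite("pics/c.png",cv2.resize(i[50:215,85:250],None,fx=3.6,fy=3.6,interpolation=cv2.INTER_CUBIC).clip(0,127)*2)
E
```

```text
(no output)
```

View pics/c.png

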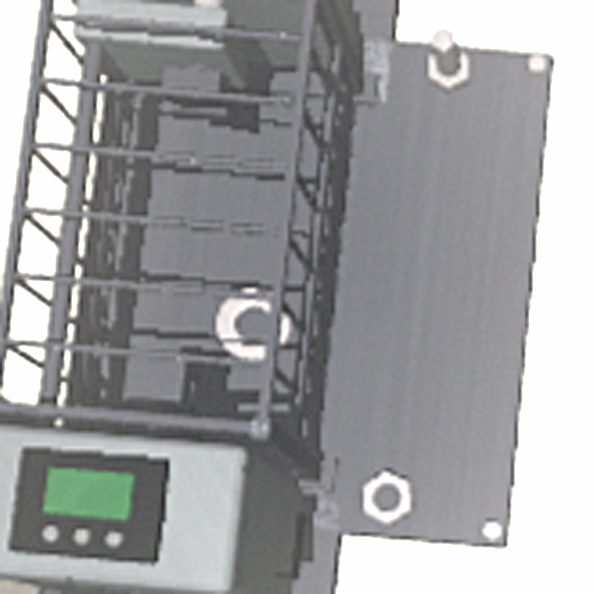

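View pics/b.png

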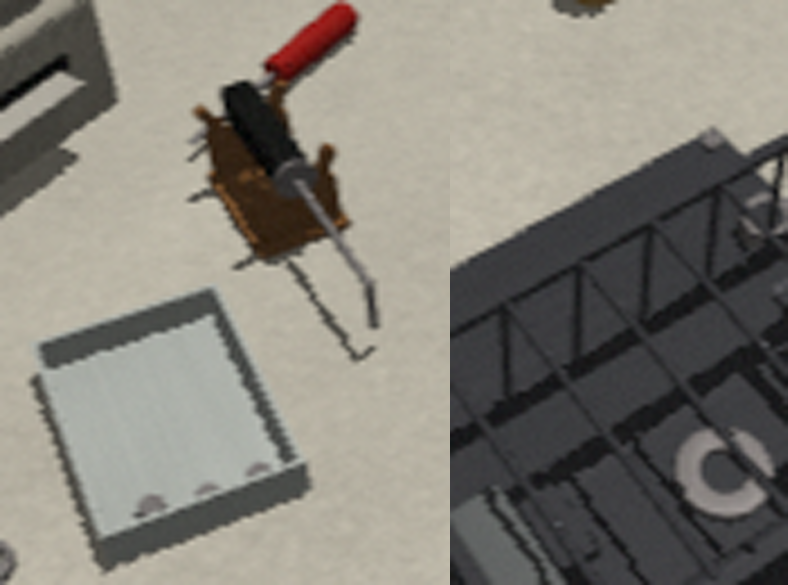

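```bash
cat > m1.py <<'E'
from h import *
np.set_printoptions(precision=4,suppress=True)
t=cam("top");s=cam("scene")
f=lambda u,s_,o:((u[0]+.5)/s_-.5+o[0],(u[1]+.5)/s_-.5+o[1])
C=lambda u:f(u,3.6,(85,50)); A=lambda u:f(u,4,(280,55)); B=lambda u:f(u,4.5,(115,120)); D=lambda u:f((u[0]-450,u[1]),4.5,(225,190))
P1=onz(t,C((551,62)),.015);P2=onz(t,C((505,545)),.015);P3=onz(t,C((339,531)),.015);P4=onz(t,C((390,42)),.015)
y=(P2-P1);print("len",np.linalg.norm(y));y/=np.linalg.norm(y);x=np.cross(y,[0,0,1.])
O=(P1+P2)/2+.13*x;O[2]=0
print("plate",P1,P2,P3,P4,"O",O,"x",x,"yaw",np.arctan2(x[1],x[0]))
w,e=tri((t,C((254,325))),(s,D((723,475))));print("washer",w,e,"z.013:",onz(t,C((254,325)),.013),onz(s,D((723,475)),.013),"in tester",(w-O)@x,(w-O)@y)
h=[tri((t,A(a)),(s,B(b))) for a,b in [((365,382),(295,172)),((540,400),(240,95)),((152,353),(371,280)),((152,366),(374,326))]]
print(h)
T=[onz(t,A(a),.03) for a in [(64,34),(332,87),(302,277),(27,224)]];print(T,np.mean(T,0))
E
python3 m1.py
```

```text
len 0.3316381591246346
plate [ 0.6994 -0.0196  0.015 ] [0.3684 0.0006 0.015 ] [0.3747 0.1095 0.015 ] [0.7101 0.0903 0.015 ] O [0.5418 0.1202 0.    ] x [ 0.0608  0.9982 -0.    ] yaw 1.5099823562400372
washer [0.5114 0.1736 0.0108] [0.6, 0.6] z.013: [0.5113 0.1726 0.013 ] [0.5119 0.1748 0.013 ] in tester 0.05139282873579461 0.033550191453349
[(array([ 0.4884, -0.3313,  0.0649]), [1.1, 1.1]), (array([ 0.479 , -0.4301,  0.065 ]), [3.4, 3.4]), (array([ 0.5024, -0.2096,  0.0667]), [0.1, 0.1]), (array([ 0.5038, -0.2153,  0.0233]), [1.5, 1.5])]
[array([ 0.7069, -0.1601,  0.03  ]), array([ 0.6787, -0.3228,  0.03  ]), array([ 0.5602, -0.3045,  0.03  ]), array([ 0.5878, -0.1397,  0.03  ])] [ 0.6334 -0.2318  0.03  ]
```

move_arm --commands "1 0 0 -1 0 0 6.5;1 0 0 -1 0 0 6.5;1 0 0 -1 0 0 6.5;1 0 0 -1 0 0 6.5;1 0 0 -1 0 0 6.5;1 0 0 -1 0 0 6.5;1 0 0 -1 0 0 6.5;1 0 0 -1 0 0 6.5;1 0 0 -1 0 0 6.5;1 0 0 -1 0 0 6.5;1 0 0 -1 0 0 6.5;1 0 0 -1 0 0 6.5" --force 40

```text
t: 1.3
eef_pos: [0.2076, 0.6422, 0.3517]
tool_rot: [0.0, 0.745, 0.668, -0.0]
contact_force: [-0.6, -0.4, -0.0]
gripper_width: 1.001
```

```bash
cat >> h.py <<'E'
def delta(pos,yaw,tilt=0):
    """tool-frame shift (cm) and turn (deg) from measured pose to TCP pos, tool x at world yaw, z down"""
    o=bot.get_obs();q=quat(o["tool_rot"]).as_matrix()
    x=np.array([np.cos(yaw),np.sin(yaw),0]);z=np.array([0,0,-1.]);G=np.column_stack([x,np.cross(z,x),z])
    print("t %.2f pos %s F %s g %.3f"%(o["t"],np.round(o["eef_pos"],4),np.round(o["contact_force"],2),o["gripper_width"]))
    print("shift cm",np.round(q.T@(np.array(pos)-o["eef_pos"])*100,2),"turn deg",np.round(R.from_matrix(q.T@G).as_rotvec(degrees=True),2))
E
python3 -c "
from h import *
delta([.55,.1,.33],1.475);print(bot.get_obs()['q'])"
```

```text
t 1.30 pos [0.2076 0.6422 0.3517] F [-0.57 -0.37 -0.05] g 1.001
shift cm [-50.17  39.93   2.17] turn deg [-0.01  0.01 -0.75]
[-1.56877874  0.40946656  0.3173814   1.41489987 -0.12814272  1.33763162
 -1.3552075 ]
```

move_arm --commands "1 -2.6 3.0 0 0 0 0;1 -2.6 3.0 0 0 0 0;1 -2.6 3.0 0 0 0 0;1 -2.6 3.0 0 0 0 0;1 -2.6 3.0 0 0 0 0;1 -2.6 3.0 0 0 0 0;1 -2.6 3.0 0 0 0 0;1 -2.6 3.0 0 0 0 0;1 -3 2 0 0 0 0;1 -3 2 0 0 0 0;1 -3 2 0 0 0 0;1 -3 2 0 0 0 0"

```text
t: 2.3
eef_pos: [0.4927, 0.2813, 0.3514]
tool_rot: [-0.0, 0.743, 0.67, 0.0]
contact_force: [0.9, 0.7, 0.2]
gripper_width: 0.999
```

```bash
python3 -c "
from h import *
delta([.50,-.36,.22],1.475);print(bot.get_obs()['q'])"
```

```text
t 2.30 pos [0.4927 0.2813 0.3514] F [0.9  0.66 0.2 ] g 0.999
shift cm [-63.71   7.34  13.12] turn deg [ 0.   -0.02 -0.43]
[-1.04889282  0.21536528  0.50897526  1.68718209 -0.10965184  1.26710625
 -0.62028219]
```

move_arm --commands "1 -4 0.6 0 0 0 0;1 -4 .6 0 0 0 0;1 -4 .6 0 0 0 0;1 -4 .6 0 0 0 0;1 -4 .6 0 0 0 0;1 -4 .6 0 0 0 0;1 -4 .6 0 0 0 0;1 -4 .6 0 0 0 0;1 -4 .6 0 0 0 0;1 -4 .6 0 0 0 0;1 -4 0.6 0 0 0 0;1 -4 .6 0 0 0 0"

```text
t: 3.3
eef_pos: [0.514, -0.2037, 0.3516]
tool_rot: [0.0, 0.742, 0.67, 0.001]
contact_force: [1.1, 0.9, -0.4]
gripper_width: 1.0
```

move_arm --commands "1 -3 0 2.2 0 0 0;1 -3 0 2.2 0 0 0;1 -3 0 2.2 0 0 0;1 -3 0 2.2 0 0 0;1 -3 0 2.2 0 0 0;1 -1 0 1 0 0 0;1 0 0 0 0 0 0"

```text
t: 3.88
eef_pos: [0.4949, -0.3634, 0.2287]
tool_rot: [-0.002, 0.744, 0.668, -0.002]
contact_force: [-0.2, 0.7, 0.2]
gripper_width: 0.998
```

```bash
python3 -c "
from h import *
delta([.50,-.36,.22],1.475);print(bot.get_obs()['q'])
c=cam('wrist','w1');print(c['K'],c['hand_eye'],c['C'])"
```

```text
t 3.88 pos [ 0.4949 -0.3634  0.2287] F [-0.17  0.68  0.17] g 0.998
shift cm [0.4  0.48 0.87] turn deg [-0.26  0.02 -0.72]
[-0.0434923   0.47681181  0.79466612  1.74652264 -0.37672217  1.08245999
  0.768486  ]
[[297.58361548   0.         263.43828614]
 [  0.         297.58361548 189.86998289]
 [  0.           0.           1.        ]] [[-1.00587566e-03 -9.55899844e-01 -2.93691123e-01  7.50273117e-02]
 [ 9.99999492e-01 -9.78395580e-04 -2.40480431e-04 -1.97919397e-07]
 [-5.74708900e-05 -2.93691216e-01  9.55900343e-01 -1.42671850e-01]
 [ 0.00000000e+00  0.00000000e+00  0.00000000e+00  1.00000000e+00]] [ 0.50365209 -0.28887241  0.37139422]
```

View pics/w1.png

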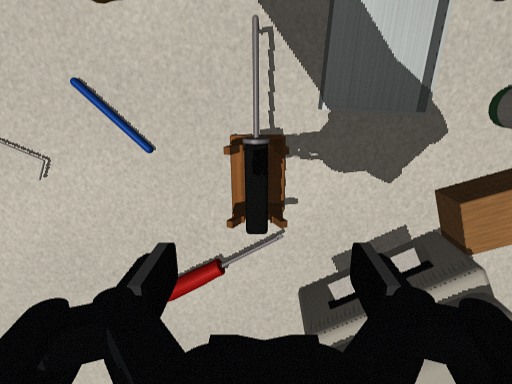

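```bash
python3 - <<'E'
from h import *
np.set_printoptions(precision=4,suppress=True)
c=cam('wrist');g=c["img"].astype(int);m=(g.max(2)<45)
m[:130]=0;m[235:]=0;m[:,:240]=0;m[:,275:]=0
for v in range(136,236,7):
    u=np.where(m[v])[0]; print(v,(u.min(),u.max()) if len(u) else None,end=' ')
print()
for n,u,z in [("front",(257,143),.06),("rear",(257,233),.073),("rodend",(255,17),.06),("rodmid",(256,80),.06)]: print(n,onz(c,u,z))
t=cam("top");s=cam("scene")
f=lambda u,s_,o:((u[0]+.5)/s_-.5+o[0],(u[1]+.5)/s_-.5+o[1])
A=lambda u:f(u,4,(280,55)); B=lambda u:f(u,4.5,(115,120))
print("rodend3",tri((c,(255,16)),(t,A((152,353))),(s,B((371,280)))))
print("collar",tri((c,(257,141)),(t,A((363,382))),(s,B((296,176)))))
E
```

```text
136 (np.int64(267), np.int64(267)) 143 (np.int64(240), np.int64(274)) 150 (np.int64(242), np.int64(274)) 157 (np.int64(243), np.int64(273)) 164 (np.int64(243), np.int64(273)) 171 (np.int64(243), np.int64(269)) 178 (np.int64(244), np.int64(270)) 185 (np.int64(244), np.int64(274)) 192 (np.int64(244), np.int64(268)) 199 (np.int64(244), np.int64(267)) 206 (np.int64(240), np.int64(274)) 213 (np.int64(240), np.int64(274)) 220 (np.int64(245), np.int64(269)) 227 (np.int64(245), np.int64(265)) 234 (np.int64(247), np.int64(262)) 
front [ 0.4924 -0.3309  0.06  ]
rear [ 0.4817 -0.4275  0.073 ]
rodend [ 0.5039 -0.2141  0.06  ]
rodmid [ 0.4985 -0.2691  0.06  ]
rodend3 (array([ 0.5028, -0.212 ,  0.0635]), [2.3, 2.0, 1.6])
collar (array([ 0.4903, -0.3294,  0.0631]), [2.7, 2.1, 2.1])
```

```bash
python3 -c "
from h import *
delta([.4873,-.371,.046],1.467)"
```

```text
t 4.08 pos [ 0.4989 -0.3599  0.2322] F [0.5  0.56 0.52] g 0.999
shift cm [-1.23 -1.07 18.62] turn deg [ 0.09 -0.02  0.13]
```

move_arm --commands "1 -.3 -.3 3 0 0 0;1 -.3 -.3 3 0 0 0;1 -.3 -.3 3 0 0 0;1 -.3 -.2 2 0 0 0;1 0 0 0 0 0 0;1 0 0 0 0 0 0;1 0 0 0 0 0 0"

```text
t: 4.67
eef_pos: [0.4872, -0.3718, 0.1233]
tool_rot: [0.001, 0.742, 0.67, 0.001]
contact_force: [0.3, -0.1, 0.1]
gripper_width: 1.004
```

```bash
python3 - <<'E'
from h import *
np.set_printoptions(precision=4,suppress=True)
delta([.4873,-.371,.046],1.467)
c=cam('wrist','w2')
E
```

```text
t 4.67 pos [ 0.4872 -0.3718  0.1233] F [ 0.28 -0.11  0.08] g 1.004
shift cm [ 0.09 -0.02  7.73] turn deg [0.16 0.05 0.11]
```

View pics/w2.png

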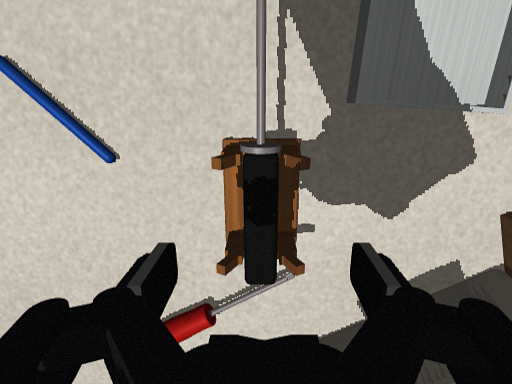

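```bash
python3 - <<'E'
from h import *
np.set_printoptions(precision=4,suppress=True)
c=cam('wrist')
for n,u,z in [("front",(261,148),.06),("rear",(261,283),.06),("rear",(261,283),.068),("rod",(261.5,5),.062)]: print(n,onz(c,u,z))
f=onz(c,(261,148),.06);r=onz(c,(262,5),.062);d=r-f;yaw=np.arctan2(d[1],d[0]);print(yaw)
delta([.4855,-.371,.046],1.467)
E
```

```text
front [ 0.4901 -0.33    0.06  ]
rear [ 0.4787 -0.438   0.06  ]
rear [ 0.4793 -0.4326  0.068 ]
rod [ 0.4995 -0.2438  0.062 ]
1.4582152718580668
t 4.77 pos [ 0.4872 -0.3721  0.1234] F [ 0.05 -0.35 -0.2 ] g 1.001
shift cm [ 0.1  -0.21  7.74] turn deg [0.2  0.06 0.09]
```

move_arm --commands "1 0 -.2 2 0 0 0;1 0 0 2 0 0 0;1 0 0 2 0 0 0;1 0 0 1.7 0 0 0;1 0 0 0 0 0 0;0 0 0 0 0 0 0;0 0 0 0 0 0 0;0 0 0 0 0 0 0;0 0 0 0 0 0 0;0 0 0 0 0 0 0;0 0 0 0 0 0 0;0 0 0 0 0 0 0" --force 80

```text
t: 5.77
eef_pos: [0.4848, -0.3721, 0.0457]
tool_rot: [0.001, 0.743, 0.67, 0.001]
contact_force: [0.5, 0.8, 7.4]
gripper_width: 0.265
```

move_arm --commands "0 0 0 0 0 0 0;0 0 0 0 0 0 0;0 0 0 -.5 0 0 0;0 0 0 -1 0 0 0;0 0 0 -2 0 0 0;0 0 0 -3 0 0 0;0 0 0 -2 0 0 0;0 0 0 -2 0 0 0;0 0 0 0 0 0 0;0 0 0 0 0 0 0;0 0 0 0 0 0 0"

```text
t: 6.68
eef_pos: [0.4831, -0.3709, 0.1486]
tool_rot: [-0.001, 0.743, 0.67, -0.0]
contact_force: [0.5, -0.5, -2.0]
gripper_width: 0.268
```

```bash
python3 - <<'E'
from h import *
delta([.4855,-.371,.046],1.467)
c=cam('wrist','w3');t=cam('top','t3');s=cam('scene','s3')
a=crop(c["img"],130,0,260,240,2);b=crop(s["img"],130,60,110,150,3.2)
a=cv2.resize(a,(400,370));b=cv2.resize(b,(400,545))
cv2.imwrite("pics/ws3.png",np.vstack([np.hstack([np.vstack([a,np.zeros((175,400,3),np.uint8)]),b])])[:,:,::-1])
E
```

```text
t 6.68 pos [ 0.4831 -0.3709  0.1486] F [ 0.49 -0.47 -2.04] g 0.268
shift cm [1.000e-02 2.500e-01 1.026e+01] turn deg [-0.06 -0.05  0.04]
```

View pics/ws3.png

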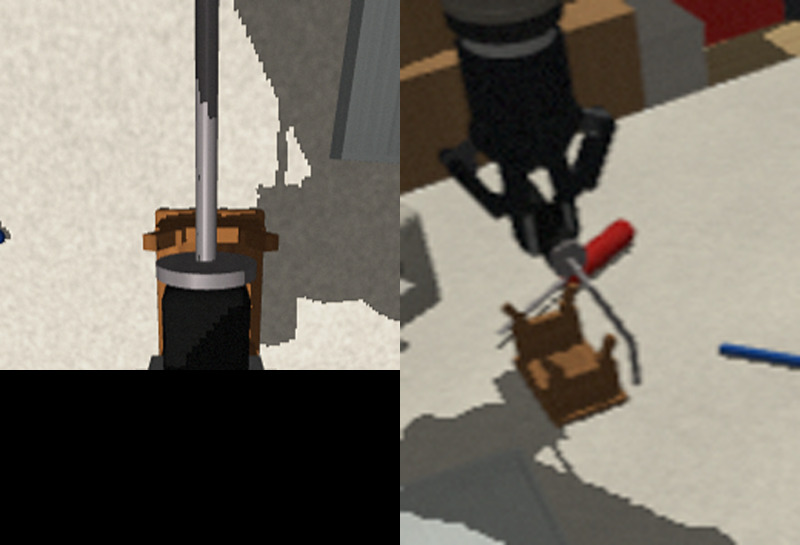

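move_arm --commands "0 3 0 0 0 0 0;0 4 0 0 0 0 0;0 3 0 2 0 0 0;0 1 0 3 0 0 0;0 0 0 3 0 0 0;0 0 0 1.5 0 0 0;0 0 0 0.5 0 0 0;0 0 0 0 0 0 0;0 0 0 0 0 0 0;0 0 0 0 0 0 0"

```text
t: 7.67
eef_pos: [0.4955, -0.2632, 0.0503]
tool_rot: [0.001, 0.743, 0.669, 0.0]
contact_force: [-0.2, 0.3, -1.2]
gripper_width: 0.268
```

```bash
python3 - <<'E'
from h import *
delta([.4855,-.25,.046],1.467)
c=cam('wrist','w4');t=cam('top','t4');s=cam('scene','s4')
b=crop(s["img"],160,130,100,110,4);p=[int(v) for v in proj(t,[.505,-.09,.02])];print(p)
a=crop(t["img"],p[0]-40,p[1]-40,90,110,4)
cv2.imwrite("pics/ts4.png",np.hstack([a,b])[:,:,::-1])
E
```

```text
t 7.67 pos [ 0.4955 -0.2632  0.0503] F [-0.24  0.29 -1.21] g 0.268
shift cm [ 1.2  -1.13  0.43] turn deg [ 0.1   0.04 -0.02]
[264, 144]
```

View pics/ts4.png

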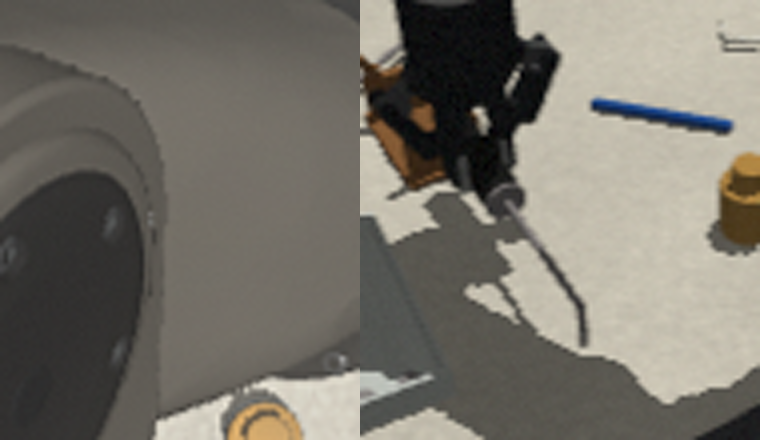

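move_arm --commands "0 0 0 .4 0 0 0;0 0 0 .4 0 0 0;0 0 0 .2 0 0 0;0 0 0 0 0 0 0;0 0 0 0 0 0 0"

```text
t: 8.23
eef_pos: [0.4947, -0.2622, 0.039]
tool_rot: [-0.0, 0.743, 0.67, -0.0]
contact_force: [-0.4, 0.4, -1.3]
gripper_width: 0.272
```

move_arm --commands "0 0 0 .3 0 0 0;0 0 0 0 0 0 0;0 0 0 0 0 0 0"

```text
t: 8.48
eef_pos: [0.4948, -0.2622, 0.0361]
tool_rot: [-0.0, 0.743, 0.67, -0.0]
contact_force: [-0.1, 0.7, -1.6]
gripper_width: 0.266
```

move_arm --commands "0 0 0 .3 0 0 0;0 0 0 0 0 0 0;0 0 0 0 0 0 0"

```text
t: 8.73
eef_pos: [0.4948, -0.2621, 0.0331]
tool_rot: [-0.0, 0.743, 0.67, -0.0]
contact_force: [0.2, 0.4, -1.9]
gripper_width: 0.267
```

move_arm --commands "0 0 0 .3 0 0 0;0 0 0 0 0 0 0;0 0 0 0 0 0 0"

```text
t: 8.98
eef_pos: [0.4948, -0.2621, 0.0301]
tool_rot: [-0.0, 0.743, 0.67, -0.0]
contact_force: [-0.5, -0.7, -2.0]
gripper_width: 0.267
```

move_arm --commands "0 0 0 .3 0 0 0;0 0 0 0 0 0 0;0 0 0 0 0 0 0"

```text
t: 9.23
eef_pos: [0.4951, -0.2625, 0.0275]
tool_rot: [0.0, 0.743, 0.669, 0.0]
contact_force: [0.2, -0.3, -0.4]
gripper_width: 0.267
```

move_arm --commands "0 0 0 .1 0 0 0;0 0 0 0 0 0 0;0 0 0 0 0 0 0"

```text
t: 9.48
eef_pos: [0.4951, -0.2626, 0.0266]
tool_rot: [0.0, 0.743, 0.669, 0.0]
contact_force: [-1.1, -1.3, 2.7]
gripper_width: 0.263
```

move_arm --commands "0 0 0 .1 0 0 0;0 0 0 0 0 0 0;0 0 0 0 0 0 0"

```text
t: 9.73
eef_pos: [0.4951, -0.2628, 0.0257]
tool_rot: [0.0, 0.743, 0.669, 0.0]
contact_force: [-0.4, -2.7, 6.8]
gripper_width: 0.273
```

```bash
python3 -c "
from h import *
o=bot.get_obs();print(o['contact_force'],o['torque'])
c=cam('scene','s5');print(onz(c,(216.,217.),0.0))"
```

```text
[-0.41143291 -2.70507535  6.77308989] [0.50300266 0.0193873  0.05039532]
[ 5.03193512e-01 -1.21997009e-01  1.11022302e-16]
```

```bash
python3 - <<'E'
from h import *
np.set_printoptions(precision=4,suppress=True,linewidth=250)
c=cam('scene')
u4=(160+(585-360+.5)/4-.5,130+(343.5)/4-.5)
x=np.array([np.cos(1.468),np.sin(1.468),0]);y=np.array([-x[1],x[0],0])
for P,T in [(onz(c,u4,.0235),[.4955,-.2632,.0503]),(onz(c,(130+(637-400)/3.64,60+(381.5)/3.633),.1486-.0278+.001),[.4831,-.3709,.1486])]:
    d=P-T;print(P,d@x,d@y)
for L in (.148,.152,.156,.160):
  print(L,proj(c,np.array([.4951,-.2628,0])+L*x),end=' ')
g=cv2.cvtColor(cv2.imread('pics/s5.png'),cv2.COLOR_BGR2GRAY);print();print(g[206:230,204:226])
E
```

```text
[ 0.5101 -0.1092  0.0235] 0.15465602450674784 0.00124725413033287
[ 0.4983 -0.2154  0.1218] 0.15622438909694333 0.0008850247367958821
0.148 [215.1209 219.6199] 0.152 [215.7977 220.5809] 0.156 [216.4779 221.5467] 0.16 [217.1615 222.5173] 
[[190 187 190 196 192 193 150  61  93 157 191 195 194 195 193 195 192 192 194 194 193 190]
 [185 188 192 193 190 190 163  99  60  91 158 192 193 192 194 195 193 195 196 195 193 191]
 [149 189 191 190 191 192 193 165 101  54 141 192 194 193 193 194 194 195 195 194 191 191]
 [146 188 191 191 191 190 195 194 150  61  74 146 190 191 193 196 195 193 196 196 189 188]
 [ 89 149 191 192 189 190 191 193 167 104  59  91 158 193 193 192 194 198 200 200 199 195]
 [ 94  89 145 186 191 194 194 193 191 165 101  58 114 174 195 193 194 194 195 194 193 192]
 [152  90  86 152 197 197 190 191 192 194 157  82  96 157 189 190 192 190 192 190 190 191]
 [147 148  88 148 194 196 191 189 190 190 162  98  72 147 189 189 191 189 193 193 194 194]
 [ 87  87  85  87 151 192 190 190 190 187 159  95  73 153 194 193 191 191 193 196 199 200]
 [ 89  89  89  88 146 187 189 193 194 192 1
[... 622 characters left out ...]
4  85  85  86  86  81  70  78  85  88  88  91  89  88 148 191]
 [ 86  87  87  85  85  86  87  87  87  84  83  87  86  91  87  89  89  89  88  86  86  90]
 [ 88  90  87  84  85  86  87  87  87  85  87  88  87  87  87  87  88  89  87  90  90  89]
 [ 85  86  87  85  87  87  85  87  88  87  89  87  88  88  88  91  92  89  90  90  88  89]
 [ 85  84  85  85  84  86  88  87  88  86  87  89  86  86  90  89  91  91  91  88  90  87]
 [ 87  84  84  86  82  85  85  86  85  86  86  87  83  85  88  87  84  88  87  90  88  87]
 [ 87  86  86  84  85  86  86  87  87  87  86  87  86  86  87  86  86  85  84  87  90  88]
 [ 86  88  87  89  90  91  88  88  88  84  85  86  87  86  88  88  89  89  90  89  89  88]]
```

move_arm --commands "0 0 0 -1.5 0 0 0;0 0 0 -1.4 0 0 0;0 2 -.2 0 0 0 0;0 3 -.3 0 0 0 0;0 3 -.3 0 0 0 0;0 3 -.3 0 0 0 0;0 3 -.3 0 0 0 0;0 3 -.3 0 0 0 0;0 2 -.2 0 0 0 0;0 1 -.1 0 0 0 0;0 0 0 0 0 0 0;0 0 0 0 0 0 0"

```text
t: 10.83
eef_pos: [0.4957, -0.0617, 0.0545]
tool_rot: [0.0, 0.742, 0.67, -0.0]
contact_force: [0.9, -1.2, -1.6]
gripper_width: 0.267
```

move_arm --commands "0 0 0 0 0 0 0;0 0 0 0 0 0 0"

```text
t: 11.0
eef_pos: [0.4956, -0.0632, 0.0545]
tool_rot: [0.0, 0.744, 0.669, -0.0]
contact_force: [-0.0, -0.0, -2.3]
gripper_width: 0.268
```

```bash
python3 - <<'E'
from h import *
np.set_printoptions(precision=4,suppress=True)
delta([.4966,.0192,.055],1.468)
c=cam('wrist','w6');s=cam('scene','s6')
o=bot.get_obs()
a=cv2.resize(c["img"][0:240,110:420],(500,387));b=crop(s["img"],225,210,100,120,3.2)
b=cv2.resize(b,(300,387))
cv2.imwrite("pics/ws6.png",(np.hstack([a,b])[:,:,::-1].clip(0,140)*1.8).astype(np.uint8))
E
```

```text
t 11.00 pos [ 0.4956 -0.0632  0.0545] F [-0.05 -0.03 -2.29] g 0.268
shift cm [ 8.2  -0.78 -0.06] turn deg [ 0.03  0.05 -0.19]
```

View pics/ws6.png

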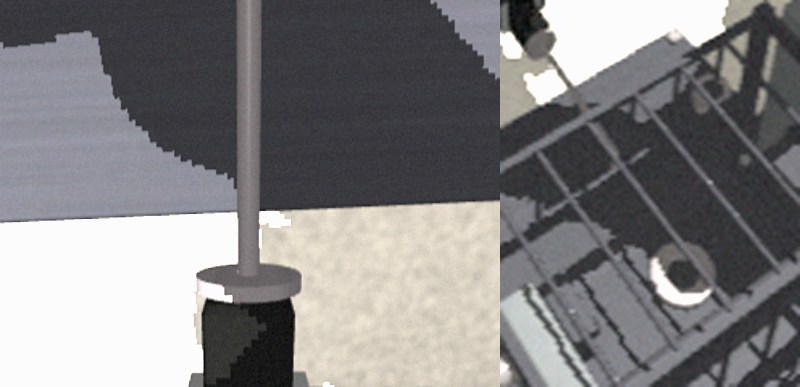

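```bash
python3 - <<'E'
from h import *
np.set_printoptions(precision=4,suppress=True)
c=cam('wrist')
f=lambda u:(110+u[0]*.62,u[1]*240/387)
a=onz(c,f((0,221)),.015);b=onz(c,f((500,200)),.015);d=b-a;print(a,b,np.arctan2(d[1],d[0])+np.pi/2)
O=np.array([.5418,.1202,0]);x=np.array([.0608,.9982,0]);print((a-O)@x,(b-O)@x)
s=cam('scene');w=onz(s,(225+(682-500)/3,210+274/3.225),.013);print(w)
delta([.4966,.0192,.055],1.468)
E
```

```text
[ 0.4086 -0.0005  0.015 ] [ 0.5952 -0.0128  0.015 ] 1.505320248565791
-0.12860736855590985 -0.1294757236898365
[0.5109 0.175  0.013 ]
t 11.20 pos [ 0.4956 -0.0622  0.0543] F [-0.32  0.56 -1.12] g 0.265
shift cm [ 8.11 -0.76 -0.07] turn deg [ 0.01  0.02 -0.13]
```

move_arm --commands "0 1 -.1 0 0 0 0;0 1.5 -.14 0 0 0 0;0 1.5 -.14 0 0 0 0;0 1.5 -.14 0 0 0 0;0 1.5 -.14 0 0 0 0;0 1 -.1 0 0 0 0;0 .1 0 0 0 0 0;0 0 0 0 0 0 0;0 0 0 0 0 0 0;0 0 0 0 0 0 0"

```text
t: 12.03
eef_pos: [0.4964, 0.0191, 0.0544]
tool_rot: [0.0, 0.743, 0.669, -0.0]
contact_force: [0.8, -0.0, -1.6]
gripper_width: 0.266
```

move_arm --commands "0 0 0 .4 0 0 0;0 0 0 .3 0 0 0;0 0 0 .2 0 0 0;0 0 0 0 0 0 0;0 0 0 0 0 0 0;0 0 0 0 0 0 0"

```text
t: 12.53
eef_pos: [0.4965, 0.02, 0.0453]
tool_rot: [0.0, 0.743, 0.67, -0.0]
contact_force: [-0.2, 1.0, -1.4]
gripper_width: 0.266
```

```bash
python3 - <<'E'
from h import *
np.set_printoptions(precision=4,suppress=True)
delta([.4966,.0192,.040],1.468)
s=cam('scene','s7')
b=crop(s["img"],240,250,80,70,7)
cv2.imwrite("pics/z7.png",(b[:,:,::-1].clip(0,140)*1.8).astype(np.uint8))
E
```

```text
t 12.53 pos [0.4965 0.02   0.0453] F [-0.15  1.02 -1.4 ] g 0.266
shift cm [-0.08  0.02  0.53] turn deg [-0.    0.   -0.04]
```

View pics/z7.png

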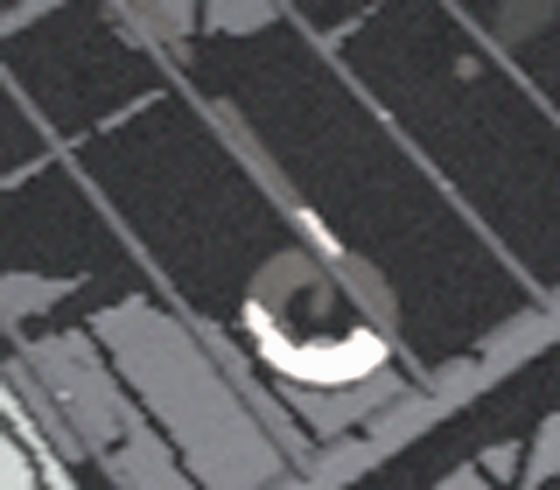

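move_arm --commands "0 0 0 .2 0 0 0;0 0 0 .15 0 0 0;0 0 0 .1 0 0 0;0 0 0 0 0 0 0;0 0 0 0 0 0 0"

```text
t: 13.0
eef_pos: [0.4964, 0.0201, 0.0407]
tool_rot: [-0.0, 0.743, 0.67, -0.0]
contact_force: [1.4, -0.4, -2.2]
gripper_width: 0.267
```

move_arm --commands "0 0 0 .1 0 0 0;0 0 0 0 0 0 0;0 0 0 0 0 0 0"

```text
t: 13.25
eef_pos: [0.4964, 0.0202, 0.0398]
tool_rot: [-0.0, 0.743, 0.67, -0.0]
contact_force: [-0.7, -0.2, -1.8]
gripper_width: 0.272
```

move_arm --commands "0 -.3 .01 0 0 0 0;0 -.4 .02 0 0 0 0;0 -.4 .02 0 0 0 0;0 -.4 .02 0 0 0 0;0 -.4 .02 0 0 0 0;0 -.4 .02 0 0 0 0;0 -.4 .02 0 0 0 0;0 -.3 .01 0 0 0 0;0 0 0 0 0 0 0;0 0 0 0 0 0 0"

```text
t: 14.08
eef_pos: [0.4947, -0.0102, 0.0398]
tool_rot: [0.0, 0.743, 0.669, -0.0]
contact_force: [-0.4, 0.3, -2.4]
gripper_width: 0.266
```

move_arm --commands "0 -.3 .01 -.03 0 0 0;0 -.3 .01 -.07 0 0 0;0 -.3 .01 -.09 0 0 0;0 -.3 .01 -.09 0 0 0;0 -.3 .01 -.09 0 0 0;0 -.3 .01 -.09 0 0 0;0 -.3 .01 -.09 0 0 0;0 0 0 0 0 0 0;0 0 0 0 0 0 0"

```text
t: 14.83
eef_pos: [0.4933, -0.0311, 0.0454]
tool_rot: [0.0, 0.743, 0.669, 0.0]
contact_force: [0.7, -0.4, -1.5]
gripper_width: 0.267
```

```bash
python3 - <<'E'
from h import *
np.set_printoptions(precision=4,suppress=True)
delta([.4966,.0192,.040],1.468)
s=cam('scene','s8')
o=bot.get_obs()["eef_pos"];leg=o+.155*np.array([.1026,.9947,0]);print("leg",leg,(leg-[.5418,.1202,0])@[.0608,.9982,0])
g=s["img"].astype(int)
m=(g.min(2)>75).astype(np.uint8);m[:,:225]=0;m[:,330:]=0;m[:220]=0;m[320:]=0
n,l,st,ce=cv2.connectedComponentsWithStats(m)
for i in range(1,n):
    if st[i,4]>8: print(st[i],ce[i],onz(s,ce[i],.018))
E
```

```text
t 14.83 pos [ 0.4933 -0.0311  0.0454] F [ 0.74 -0.4  -1.52] g 0.267
shift cm [ 5.04 -0.2   0.54] turn deg [ 0.01  0.   -0.07]
leg [0.5092 0.1233 0.0453] 0.0011111405566482488
[247 220  52  16 330] [264.3909 224.2364] [ 0.4229 -0.0102  0.018 ]
[303 221   4   5  13] [304.9231 222.8462] [0.3341 0.0514 0.018 ]
[225 223  18  26 261] [231.0728 236.2605] [ 0.5157 -0.031   0.018 ]
[313 223   4  11  14] [314.4286 227.5714] [0.3253 0.0782 0.018 ]
[293 225   5   6  21] [295.2857 227.4286] [0.3651 0.0474 0.018 ]
[299 226   6  12  48] [301.6667 231.2917] [0.3606 0.0669 0.018 ]
[266 285  10   5  22] [270.3182 287.2273] [0.528  0.1412 0.018 ]
[256 291   6   4  10] [259.2 292.8] [0.5566 0.1367 0.018 ]
[281 297  35  23  87] [298.7011 309.092 ] [0.5126 0.219  0.018 ]
[234 298  17  22  69] [241.5942 308.6522] [0.6101 0.1429 0.018 ]
[225 300  20  20 224] [233.6295 310.6027] [0.6264 0.136  0.018 ]
[316 309   7  10  32] [318.875  313.1562] [0.4844 0.2523 0.018 ]
```

move_arm --commands "0 -.3 .01 0 0 0 0;0 -.4 .02 0 0 0 0;0 -.4 .02 0 0 0 0;0 -.4 .02 0 0 0 0;0 -.4 .02 0.05 0 0 0;0 -.4 .02 0 0 0 0;0 -.4 .02 0 0 0 0;0 -.4 .02 0 0 0 0;0 -.4 .02 0 0 0 0;0 -.4 .02 0 0 0 0;0 0 0 0 0 0 0"

```text
t: 15.8
eef_pos: [0.491, -0.071, 0.0449]
tool_rot: [0.0, 0.743, 0.669, -0.0]
contact_force: [-0.3, -0.1, -1.7]
gripper_width: 0.267
```

move_arm --commands "0 -.4 .02 0 0 0 0;0 -.4 .02 0 0 0 0;0 -.4 .02 0 0 0 0;0 -.4 .02 0 0 0 0;0 -.4 .02 0 0 0 0;0 -.4 .02 0 0 0 0;0 -.4 .02 0 0 0 0;0 -.4 .02 0 0 0 0;0 -.4 .02 0 0 0 0;0 0 0 0 0 0 0;0 0 0 0 0 0 0"

```text
t: 16.72
eef_pos: [0.4891, -0.1062, 0.0448]
tool_rot: [0.0, 0.743, 0.669, -0.0]
contact_force: [0.4, 0.0, -2.2]
gripper_width: 0.265
```

```bash
python3 - <<'E'
from h import *
np.set_printoptions(precision=4,suppress=True)
delta([.4966,.0192,.040],1.468)
s=cam('scene','s9');w=cam('wrist','w9')
o=bot.get_obs()["eef_pos"];leg=o+.155*np.array([.1026,.9947,0]);print("leg",leg,(leg-[.5418,.1202,0])@[.0608,.9982,0])
P=leg+[.0005,.009,0];P[2]=.021;pw=proj(w,P);ps=proj(s,P);print(pw,ps)
a=crop(s["img"],int(ps[0])-45,int(ps[1])-45,90,90,4.2)
b=cv2.resize(w["img"][0:260,130:400],(400,378));a=cv2.resize(a,(378,378))
cv2.imwrite("pics/ws9.png",(np.hstack([a,b])[:,:,::-1].clip(0,127)*2).astype(np.uint8))
E
```

```text
t 16.72 pos [ 0.4891 -0.1062  0.0448] F [ 0.41  0.02 -2.23] g 0.265
shift cm [12.54 -0.56  0.48] turn deg [ 0.    0.01 -0.07]
leg [0.5052 0.0485 0.0448] -0.07379284045641864
[ 261.9981 -110.3398] [255.4434 256.7594]
```

View pics/ws9.png

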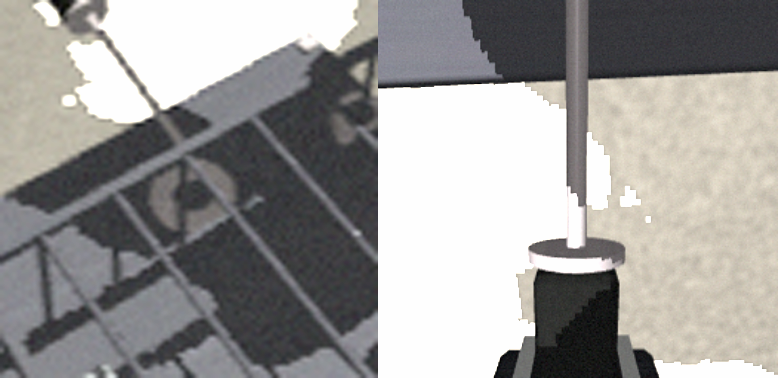

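move_arm --commands "0 -.4 .02 0 0 0 0;0 -.4 .02 0 0 0 0;0 -.4 .02 0 0 0 0;0 -.3 .01 0 0 0 0;0 0 0 0 0 0 0;0 0 0 0 0 0 0;0 0.3 0 -.3 0 0 0;0 0 0 -.6 0 0 0;0 0 0 -1 0 0 0;0 0 0 -2 0 0 0;0 0 0 -2 0 0 0;0 0 0 0 0 0 0"

```text
t: 17.82
eef_pos: [0.4909, -0.1184, 0.1074]
tool_rot: [0.002, 0.743, 0.67, 0.002]
contact_force: [0.8, -0.1, -1.6]
gripper_width: 0.267
```

```bash
python3 - <<'E'
from h import *
np.set_printoptions(precision=4,suppress=True)
delta([.4848,-.3721,.15],1.466)
E
```

```text
t 17.82 pos [ 0.4909 -0.1184  0.1074] F [ 0.82 -0.11 -1.64] g 0.267
shift cm [-25.29   2.04  -4.26] turn deg [ 0.33 -0.02  0.06]
```

move_arm --commands "0 -2 .2 -2 0 0 0;0 -3 .25 -1 0 0 0;0 -3 .25 -1 0 0 0;0 -3 .25 0 0 0 0;0 -3 .25 0 0 0 0;0 -3 .25 0 0 0 0;0 -3 .25 0 0 0 0;0 -3 .2 0 0 0 0;0 -1.5 .1 0 0 0 0;0 -.7 0 0 0 0 0;0 0 0 0 0 0 0;0 0 0 0 0 0 0"

```text
t: 18.82
eef_pos: [0.4826, -0.3693, 0.1434]
tool_rot: [-0.001, 0.743, 0.67, 0.0]
contact_force: [0.4, -0.0, -2.5]
gripper_width: 0.268
```

```bash
python3 - <<'E'
from h import *
delta([.4846,-.3719,.0465],1.466)
E
```

```text
t 18.82 pos [ 0.4826 -0.3693  0.1434] F [ 0.44 -0.   -2.5 ] g 0.268
shift cm [-0.24  0.23  9.69] turn deg [-0.04 -0.07  0.11]
```

move_arm --commands "0 -.2 .2 2 0 0 0;0 0 0 2.5 0 0 0;0 0 0 2 0 0 0;0 0 0 1 0 0 0;0 0 0 .5 0 0 0;0 0 0 0 0 0 0;0 0 0 0 0 0 0;0 0 0 0 0 0 0"

```text
t: 19.48
eef_pos: [0.4851, -0.373, 0.065]
tool_rot: [0.001, 0.743, 0.67, 0.0]
contact_force: [-0.4, -0.2, -2.0]
gripper_width: 0.267
```

```bash
python3 - <<'E'
from h import *
delta([.4846,-.3719,.0465],1.466)
E
```

```text
t 19.48 pos [ 0.4851 -0.373   0.065 ] F [-0.39 -0.24 -2.05] g 0.267
shift cm [ 0.11 -0.07  1.85] turn deg [0.1  0.05 0.1 ]
```

move_arm --commands "0 .1 -.05 .8 0 0 0;0 0 0 .5 0 0 0;0 0 0 .3 0 0 0;0 0 0 .2 0 0 0;0 0 0 0 0 0 0;0 0 0 0 0 0 0"

```text
t: 19.98
eef_pos: [0.4838, -0.3715, 0.0458]
tool_rot: [-0.0, 0.743, 0.67, 0.0]
contact_force: [-1.3, 1.7, 1.2]
gripper_width: 0.267
```

move_arm --commands "1 0 0 0 0 0 0;1 0 0 0 0 0 0;1 0 0 0 0 0 0;1 0 0 0 0 0 0;1 0 0 0 0 0 0;1 0 0 0 0 0 0;1 0 0 -1 0 0 0;1 0 0 -2 0 0 0;1 0 0 -3 0 0 0;1 0 0 -4 0 0 0;1 0 0 -4 0 0 0;1 0 0 0 0 0 0"

```text
t: 20.98
eef_pos: [0.4866, -0.3754, 0.1942]
tool_rot: [0.006, 0.743, 0.669, 0.002]
contact_force: [0.8, -1.9, 0.4]
gripper_width: 1.003
```

move_arm --commands "1 0 0 0 0 0 0;1 0 0 0 0 0 0;1 0 0 0 0 0 0"

```text
t: 21.23
eef_pos: [0.4834, -0.3709, 0.1849]
tool_rot: [-0.001, 0.743, 0.67, -0.0]
contact_force: [0.2, 0.4, -0.1]
gripper_width: 1.003
```

```bash
python3 - <<'E'
from h import *
np.set_printoptions(precision=4,suppress=True)
delta([.506,.045,.20],1.468)
c=cam('wrist','w10');g=c["img"].astype(int)
for p in ([.4848,-.381,.075],[.4903,-.33,.06],[.5024,-.212,.064]): print(proj(c,p))
m=(g.max(2)<45);m[:,:225]=0;m[:,295:]=0
for v in range(110,300,10):
    u=np.where(m[v])[0]
    if len(u): print(v,u.min(),u.max(),len(u),end=' | ')
s=cam('scene','s10');t=cam('top','t10')
a=cv2.imread('pics/scene0.png').astype(int);b=cv2.imread('pics/s10.png').astype(int)
r=np.abs(a-b).sum(2)[120:205,150:210];print('\nrest diff scene',(r>90).sum())
print('white washer px near',proj(s,[.506,.043,.018]),proj(t,[.506,.043,.021]))
E
```

```text
t 21.23 pos [ 0.4834 -0.3709  0.1849] F [ 0.22  0.35 -0.12] g 1.003
shift cm [41.6  -2.04 -1.46] turn deg [-0.09 -0.07 -0.02]
[266.398  197.8848]
[266.6208 138.0635]
[266.8485 -17.7452]
140 236 294 30 | 150 236 282 32 | 160 251 291 32 | 170 251 294 35 | 180 251 278 28 | 190 251 278 28 | 200 252 277 26 | 210 239 294 54 | 220 237 293 57 | 230 232 294 36 | 240 252 276 25 | 
rest diff scene 931
white washer px near [251.6823 253.5683] [208.8946 142.8364]
```

move_arm --commands "1 3 -.15 -.3 0 0 0;1 4 -.2 -.5 0 0 0;1 4 -.2 -.5 0 0 0;1 4 -.2 -.2 0 0 0;1 4 -.2 0 0 0 0;1 4 -.2 0 0 0 0;1 4 -.2 0 0 0 0;1 4 -.2 0 0 0 0;1 4 -.2 0 0 0 0;1 3 -.2 0 0 0 0;1 2.5 0 0 0 0 0;1 1 0 0 0 0 0"

```text
t: 22.38
eef_pos: [0.5072, 0.0475, 0.2001]
tool_rot: [-0.001, 0.741, 0.672, -0.0]
contact_force: [-0.0, 0.4, -0.3]
gripper_width: 0.998
```

move_arm --commands "1 0 0 0 0 0 0;1 0 0 0 0 0 0;1 0 0 0 0 0 0;1 0 0 0 0 0 0"

```text
t: 22.72
eef_pos: [0.5072, 0.0409, 0.2008]
tool_rot: [0.0, 0.744, 0.668, -0.0]
contact_force: [-0.0, 0.8, 0.5]
gripper_width: 1.003
```

```bash
python3 - <<'E'
from h import *
np.set_printoptions(precision=4,suppress=True)
delta([.506,.043,.20],1.468)
c=cam('wrist','w11');p=proj(c,[.506,.043,.018]);print(p)
h=c["img"];g=cv2.cvtColor(h,cv2.COLOR_RGB2GRAY)
u,v=p.astype(int);print(g[v-56:v+57:7,u-56:u+57:7])
E
```

```text
t 22.72 pos [0.5072 0.0409 0.2008] F [-0.02  0.8   0.46] g 1.003
shift cm [ 0.19 -0.14  0.08] turn deg [-0.    0.03 -0.23]
[262.198  166.7786]
[[ 32  33  33  33  31  34  31  33  32  32  33  36  35  35  34  36  32]
 [ 32  32  33  32  31  35  35  36  35  34  33  34  32  33  34  34  36]
 [ 32  31  32  35  35  34  32  36  34  35  35  34  32  33  36  33  32]
 [ 31  34  32  36  35  34  31  34  34  31  36  32  36  33  36  32  33]
 [ 36  34  33  31  34  35  28  30  32  30  30  29  31  31  34  31  34]
 [ 27  32  28  32  34  32  32  34  31  35  37  36  35  35  34  35  31]
 [ 33  35  34  35  33  31  73  78  74  74  58  34  35  33  36  34  37]
 [ 28  32  32  35  31  45  72  58  31  72  75  32  34  34  37  35  34]
 [ 32  28  35  32  31  75  71  29  32  35  74  67  33  30  34  36  33]
 [ 31  36  31  30  71  66  67  88  70  33  66  34  29  34  30  33  34]
 [ 87  84  83  82  80  82 199 196 203 201 180  79  81  79  82  82  80]
 [ 83  88  88  88  85  81  83 199 186 171  82  84  80  78  81  82  81]
 [ 83  82  84  84  84  84  85  79  83  83  86  81  83  83  81  81  81]
 [ 86  85  85  84  83  84  84  86  81  84  81  79  80  83  85  82  83]
 [ 83  82  80  76  64  95 140 175 230 236 245 245 249 246 244 243 244]
 [237 236 239 244 242 239 241 243 240 244 244 243 244 239 244 246 245]
 [244 241 241 241 243 244 242 249 240 245 248 245 247 246 245 245 243]]
```

```bash
cat > wf.py <<'E'
from h import *
np.set_printoptions(precision=4,suppress=True)
def washer(c,p,z=.021,r=45):
    g=cv2.cvtColor(c["img"],cv2.COLOR_RGB2GRAY).astype(float);u,v=np.array(p).astype(int)
    w=g[v-r:v+r,u-r:u+r];bg=np.median(w,axis=1,keepdims=True)
    m=((w>1.5*bg)).astype(np.uint8);m=cv2.morphologyEx(m,cv2.MORPH_OPEN,np.ones((2,2)))
    n,l,st,ce=cv2.connectedComponentsWithStats(m)
    k=1+np.argmax(st[1:,4]);pts=np.argwhere(l==k)[:,::-1].astype(np.float32)
    hull=cv2.convexHull(pts);e=cv2.fitEllipse(hull)
    q=(e[0][0]+u-r,e[0][1]+v-r);print("bbox",st[k],"ellipse",e,"px",q);print(onz(c,q,z)); return onz(c,q,z)
if __name__=="__main__":
    c=cam("wrist");p=washer(c,proj(c,[.506,.043,.018]))
    delta([p[0],p[1],.06],1.468)
E
python3 wf.py
```

```text
bbox [  24   25   44   44 1103] ellipse ((45.163612365722656, 46.76565170288086), (43.35377883911133, 43.58308792114258), 52.90611267089844) px (np.float64(262.16361236572266), np.float64(168.76565170288086))
[0.5058 0.0417 0.021 ]
t 22.82 pos [0.5073 0.0415 0.2009] F [0.65 0.58 0.17] g 1.000
shift cm [ 0.01 -0.15 14.09] turn deg [ 0.01  0.01 -0.19]
```

move_arm --commands ".67 0 -.15 3 0 0 0;.67 0 0 3 0 0 0;.67 0 0 3 0 0 0;.67 0 0 3 0 0 0;.67 0 0 2 0 0 0;.67 0 0 .8 0 0 0;.67 0 0 .5 0 0 0;.67 0 0 0 0 0 0;.67 0 0 0 0 0 0;.67 0 0 0 0 0 0;.67 0 0 0 0 0 0" --force 40

```text
t: 23.73
eef_pos: [0.5067, 0.0435, 0.0489]
tool_rot: [0.0, 0.743, 0.67, 0.001]
contact_force: [0.1, 0.2, 0.9]
gripper_width: 0.672
```

```bash
python3 - <<'E'
from wf import *
c=cam("wrist");p=proj(c,[.5058,.0417,.021]);print(p)
delta([.5058,.0417,.02],1.468)
try: washer(c,p,r=75)
except Exception as e: print(e)
E
```

```text
[262.2407 227.4601]
t 23.78 pos [0.5066 0.0435 0.0487] F [ 0.65 -0.23  0.62] g 0.669
shift cm [-0.19 -0.06  2.87] turn deg [ 0.1  -0.05 -0.02]
bbox [  38   86   67   26 1031] ellipse ((70.90645599365234, 95.57733154296875), (28.438634872436523, 64.82234954833984), 96.86974334716797) px (np.float64(257.90645599365234), np.float64(247.57733154296875))
[0.5016 0.0281 0.021 ]
```

move_arm --commands ".67 -.2 -.05 1 0 0 0;.67 0 0 .7 0 0 0;.67 0 0 .3 0 0 0;.67 0 0 0 0 0 0;.67 0 0 0 0 0 0;.67 0 0 0 0 0 0"

```text
t: 24.28
eef_pos: [0.5052, 0.0412, 0.0277]
tool_rot: [0.0, 0.743, 0.67, -0.0]
contact_force: [0.6, 0.2, -0.9]
gripper_width: 0.673
```

move_arm --commands ".67 0 0 .3 0 0 0;.67 0 0 0 0 0 0;.67 0 0 0 0 0 0"

```text
t: 24.53
eef_pos: [0.5052, 0.0414, 0.0247]
tool_rot: [-0.0, 0.743, 0.67, -0.0]
contact_force: [-0.0, 0.0, 0.0]
gripper_width: 0.673
```

move_arm --commands ".67 0 0 .3 0 0 0;.67 0 0 0 0 0 0;.67 0 0 0 0 0 0"

```text
t: 24.78
eef_pos: [0.5051, 0.0413, 0.0217]
tool_rot: [-0.0, 0.743, 0.67, -0.0]
contact_force: [0.4, 0.1, 1.2]
gripper_width: 0.668
```

move_arm --commands ".67 0 0 .2 0 0 0;.67 0 0 0 0 0 0;.67 0 0 0 0 0 0"

```text
t: 25.03
eef_pos: [0.5051, 0.0414, 0.0197]
tool_rot: [-0.0, 0.743, 0.67, -0.0]
contact_force: [0.4, -1.2, 0.3]
gripper_width: 0.672
```

move_arm --commands ".67 0 0 .2 0 0 0;.67 0 0 0 0 0 0;.67 0 0 0 0 0 0"

```text
t: 25.28
eef_pos: [0.5051, 0.0414, 0.0177]
tool_rot: [-0.0, 0.743, 0.67, -0.0]
contact_force: [0.5, -0.7, -0.1]
gripper_width: 0.671
```

move_arm --commands ".67 0 0 .15 0 0 0;.67 0 0 0 0 0 0;.67 0 0 0 0 0 0"

```text
t: 25.53
eef_pos: [0.5051, 0.0414, 0.0162]
tool_rot: [-0.0, 0.743, 0.67, -0.0]
contact_force: [0.1, -0.6, -0.5]
gripper_width: 0.666
```

move_arm --commands ".67 0 0 .15 0 0 0;.67 0 0 0 0 0 0;.67 0 0 0 0 0 0"

```text
t: 25.78
eef_pos: [0.5051, 0.0413, 0.0147]
tool_rot: [-0.0, 0.743, 0.67, -0.0]
contact_force: [0.3, -0.2, 0.6]
gripper_width: 0.669
```

move_arm --commands ".67 0 0 .15 0 0 0;.67 0 0 0 0 0 0;.67 0 0 0 0 0 0"

```text
t: 26.03
eef_pos: [0.5051, 0.0414, 0.0132]
tool_rot: [-0.0, 0.743, 0.67, -0.0]
contact_force: [-0.2, -0.3, 0.2]
gripper_width: 0.672
```

move_arm --commands ".67 0 0 .15 0 0 0;.67 0 0 0 0 0 0;.67 0 0 0 0 0 0"

```text
t: 26.28
eef_pos: [0.5051, 0.0414, 0.0117]
tool_rot: [-0.0, 0.743, 0.67, -0.0]
contact_force: [0.0, 0.5, 0.8]
gripper_width: 0.67
```

move_arm --commands ".67 0 0 .1 0 0 0;.67 0 0 0 0 0 0;.67 0 0 0 0 0 0"

```text
t: 26.53
eef_pos: [0.5052, 0.0413, 0.0108]
tool_rot: [-0.0, 0.743, 0.67, -0.0]
contact_force: [0.6, -0.3, -0.1]
gripper_width: 0.671
```

move_arm --commands ".67 0 0 .1 0 0 0;.67 0 0 0 0 0 0;.67 0 0 0 0 0 0"

```text
t: 26.78
eef_pos: [0.5052, 0.0414, 0.0106]
tool_rot: [-0.0, 0.743, 0.67, 0.0]
contact_force: [-3.1, 0.4, 12.6]
gripper_width: 0.671
```

move_arm --commands ".67 0 0 -.25 0 0 0;.67 0 0 0 0 0 0;0 0 0 0 0 0 0;0 0 0 0 0 0 0;0 0 0 0 0 0 0;0 0 0 0 0 0 0;0 0 0 0 0 0 0;0 0 0 0 0 0 0" --force 40

```text
t: 27.45
eef_pos: [0.5054, 0.0414, 0.0129]
tool_rot: [-0.0, 0.743, 0.67, 0.0]
contact_force: [-2.4, -0.7, 10.7]
gripper_width: 0.556
```

move_arm --commands "0 0 0 -.3 0 0 0;0 0 0 -.5 0 0 0;0 0 0 -1 0 0 0;0 0 0 -2 0 0 0;0 0 0 -3 0 0 0;0 0 0 -3 0 0 0;0 0 0 0 0 0 0;0 0 0 0 0 0 0;0 0 0 0 0 0 0"

```text
t: 28.2
eef_pos: [0.5048, 0.0417, 0.1102]
tool_rot: [-0.0, 0.743, 0.67, 0.0]
contact_force: [-0.4, 0.3, -1.2]
gripper_width: 0.553
```

```bash
python3 - <<'E'
from h import *
np.set_printoptions(precision=4,suppress=True,linewidth=200)
delta([.605,-.24,.12],1.468)
c=cam("wrist",'w12');g=cv2.cvtColor(c["img"],cv2.COLOR_RGB2GRAY)
p=proj(c,bot.get_obs()["eef_pos"]);print(p);u,v=p.astype(int);print(g[v-50:v+30:6,u-98:u+99:7])
E
```

```text
t 28.20 pos [0.5048 0.0417 0.1102] F [-0.39  0.32 -1.17] g 0.553
shift cm [-26.99  12.86  -1.  ] turn deg [-0.02 -0.02 -0.  ]
[262.8077 245.7579]
[[ 83  84  83  83  83  84  82  82  81  82  83  82  66  33  34  34  31  33  31  33  34  30  36  36  34  34  34  36  36]
 [ 85  83  83  82  82  81  79  84  81  82  82  81  81  82  83  82  37  33  38  31  34  35  36  34  31  31  34  34  35]
 [ 80  81  82  81  77  81  83  82  79  80  79  83  64  61  62  61  59  31  32  34  32  33  33  32  33  36  36  31  35]
 [ 80  77  76  80  78  78  80  77  77  76  74  67  76  72  76  75  69  78  55  30  72  84  30  35  33  34  35  35  32]
 [ 84  87  86  85  82  81  84  80  83  77  72  73  72  74  69  72  77  74  73  57  78  81  80  84  65  66  82  84  68]
 [ 82  82  82  80  83  82  81  85  82  70  73  72  75  72  70  75  72  76  75  77  70  79  77  81  81  80  78  78  78]
 [ 82  80  77  80  80  79  79  80  61  75  73  76  71  68  79  72  71  72  72  76  78  78  79  77  79  78  79  82  80]
 [ 86  83  79  81  82  83  67   7  71  74  73  72  83  80  77  81  81  71  76  74  74   7  66  65  80  79  80  83  82]
 [ 83  81  82  81  22  66  65  13  73  73  70  65  76  77  71  65  60  99  70  72  77   7  51  63   7 250 245 246 240]
 [238 242 244 136  14  65  68  12  72  71  74 254 242 243 246 245 243 244  76  75  78   6  10  65   7  14 246 243 246]
 [245 242 239  12  18  66  12  10  73  72  75  76 246 245 246 245 243 244  74  76  74  14  13  63  66  15 255 245 241]
 [243 242 238  16  67  66  14  12  73  76  73  66 246 249 244 241 242  49  75  73  70  11  10  53  64  10  10 242 241]
 [240 237  15  14  69  65  11  12  69  73  71  71  57 192 250 248  50  73  72  72  69  12  16  12  63  56  15 245 244]
 [242   6  10  10   5  83   9  14 245  66 146  72  76  73  63  72  76  72  71  71 208   5  10  14  83  12   9  17 191]]
```

```bash
python3 - <<'E'
from h import *
np.set_printoptions(precision=4,suppress=True)
t=cam("top");s=cam("scene")
f=lambda u,s_,o:((u[0]+.5)/s_-.5+o[0],(u[1]+.5)/s_-.5+o[1])
A=lambda u:f(u,4,(280,55)); B=lambda u:f(u,4.5,(115,120))
P=[]
for a,b in [((332,87),(40,346)),((302,272),(212,291)),((27,219),(306,463)),((64,34),(102,542))]:
    x,e=tri((t,A(a)),(s,B(b)));P.append(x);print(x,e)
print(np.mean(P,0))
delta([.6285,-.256,.12],1.40)
E
```

```text
[ 0.6791 -0.323   0.026 ] [1.4, 1.4]
[ 0.5675 -0.3079  0.0189] [1.1, 1.1]
[ 0.593  -0.1403  0.0243] [0.4, 0.4]
[ 0.7109 -0.1611  0.0217] [0.4, 0.4]
[ 0.6376 -0.2331  0.0227]
t 28.35 pos [0.5043 0.0413 0.1093] F [-0.15  0.39 -0.25] g 0.552
shift cm [-28.29  15.42  -1.08] turn deg [-0.11  0.05  3.87]
```

move_arm --commands "0 -2 1 0 0 0 0;0 -3 1.7 0 0 0 1.3;0 -3 1.7 0 0 0 1.3;0 -3 1.7 0 0 0 1.3;0 -3 1.7 0 0 0 0;0 -3 1.7 0 0 0 0;0 -3 1.7 0 0 0 0;0 -3 1.7 0 0 0 0;0 -3 1.5 0 0 0 0;0 -1.5 1 0 0 0 0;0 0 0 0 0 0 0;0 0 0 0 0 0 0"

```text
t: 29.35
eef_pos: [0.6149, -0.255, 0.1089]
tool_rot: [-0.001, 0.766, 0.643, -0.001]
contact_force: [-0.3, 1.7, -1.2]
gripper_width: 0.551
```

```bash
python3 - <<'E'
from h import *
np.set_printoptions(precision=4,suppress=True,linewidth=250)
delta([.632,-.257,.012],1.40)
c=cam("wrist",'w13')
for p in ([.632,-.257,.004],[.69,-.257,.026],[.575,-.257,.026]):print(proj(c,p))
g=cv2.cvtColor(c["img"],cv2.COLOR_RGB2GRAY)
for v in range(100,210,20): print(v,g[v,60:460:10])
E
```

```text
t 29.35 pos [ 0.6149 -0.255   0.1089] F [-0.35  1.7  -1.16] g 0.551
shift cm [0.1  1.74 9.68] turn deg [-0.13  0.02 -0.18]
[283.6313 187.6173]
[358.2134 183.3916]
[215.5861 207.1518]
100 [202 199 201 195 196 195 201 197 194 198 198 205 193 202 201 228  89 230 229 228 229 228  82  91  81  89  87  85  85  83  53  82  87  87  87  82  85  54  87  51]
120 [196 203 196 201 196 195 194 198 194 203 203 200 197 204 196 229  88 229 228 228 228 230 228 227 145  84  86  85  82  87  54  88  87  82  82  89  88  76  81  84]
140 [198 197 186 201 199 202 195 208 199 201 199 200 199 196 194 211  71 229 228 228 228 228 228 228 226  72  84  82  84  82  53  85  86  85  92  84  84  82  77  83]
160 [194 193 201 194 200 199 196 202  78 203 199 198 189 190 190 199  56 232 227 235  83  91  80  83  86  87  86  85  85  85  60  78  83  86  86  87  82  79  84  83]
180 [203 202 201  84  36 147 199 196 191  87 193 194 200 193 202 196  50 229 227 234  83  83  86  83  86  84  89  87  82  91  61  80  86  85  82  83  87  78 138 194]
200 [196 204 203 164 201 200 194 197 187  82 197 198 200 209 201 206  50 166 224 225 224 219 192  80  83  82  86  81  83  72  81  79  75  82  79  85  81 113 201 193]
```

move_arm --commands "0 .1 .9 1 0 0 0;0 0 .85 2 0 0 0;0 0 0 2 0 0 0;0 0 0 1.5 0 0 0;0 0 0 1 0 0 0;0 0 0 .7 0 0 0;0 0 0 .5 0 0 0;0 0 0 0 0 0 0;0 0 0 0 0 0 0;0 0 0 0 0 0 0"

```text
t: 30.23
eef_pos: [0.6338, -0.2561, 0.0242]
tool_rot: [0.001, 0.765, 0.644, 0.0]
contact_force: [-0.1, 0.2, -0.4]
gripper_width: 0.548
```

move_arm --commands "0 0 0 .4 0 0 0;0 0 0 .2 0 0 0;0 0 0 0 0 0 0;0 0 0 0 0 0 0"

```text
t: 30.57
eef_pos: [0.6332, -0.2556, 0.0172]
tool_rot: [-0.0, 0.765, 0.644, -0.0]
contact_force: [-0.0, -0.2, -1.1]
gripper_width: 0.554
```

move_arm --commands "0 0 0 .4 0 0 0;0 0 0 .4 0 0 0;0 0 0 .2 0 0 0;0 0 0 0 0 0 0;0 0 0 0 0 0 0"

```text
t: 30.98
eef_pos: [0.633, -0.2556, 0.007]
tool_rot: [-0.0, 0.765, 0.644, -0.0]
contact_force: [0.7, 0.4, -0.7]
gripper_width: 0.554
```

move_arm --commands "0 0 0 .3 0 0 0;0 0 0 0 0 0 0;0 0 0 0 0 0 0"

```text
t: 31.23
eef_pos: [0.6331, -0.2556, 0.0041]
tool_rot: [-0.0, 0.765, 0.644, -0.0]
contact_force: [-1.0, -0.1, -0.1]
gripper_width: 0.554
```

Release partway, rise, then look.

move_arm --commands ".68 0 0 0 0 0 0;.68 0 0 0 0 0 0;.68 0 0 0 0 0 0;.68 0 0 0 0 0 0;.68 0 0 -.5 0 0 0;.68 0 0 -1 0 0 0;.68 0 0 -2 0 0 0;.68 0 0 -4 0 0 0;.68 0 0 -4 0 0 0;.68 0 0 -4 0 0 0;.68 0 0 -3 0 0 0;.68 0 0 -1 0 0 0"

```text
t: 32.23
eef_pos: [0.6353, -0.2577, 0.2063]
tool_rot: [0.004, 0.765, 0.644, 0.002]
contact_force: [1.1, -0.6, 0.1]
gripper_width: 0.678
```

move_arm --commands ".68 0 0 0 0 0 0;.68 0 0 0 0 0 0;.68 0 0 0 0 0 0;.68 0 0 0 0 0 0"

```text
t: 32.57
eef_pos: [0.6323, -0.255, 0.1973]
tool_rot: [-0.001, 0.765, 0.644, -0.001]
contact_force: [0.6, 0.7, -0.4]
gripper_width: 0.676
```

```bash
python3 - <<'E'
from h import *
np.set_printoptions(precision=4,suppress=True,linewidth=250)
c=cam("wrist",'w14');o=bot.get_obs();print(o["eef_pos"],o["gripper_width"])
g=c["img"].astype(int)
p=proj(c,[.633,-.256,.01]);print(p);u,v=p.astype(int)
gg=cv2.cvtColor(c["img"],cv2.COLOR_RGB2GRAY);print(gg[v-70:v+71:7,u-77:u+78:7])
for q in ([.4848,-.381,.075],[.4903,-.33,.06],[.5024,-.212,.064]): print(proj(c,q))
E
```

```text
[ 0.6324 -0.2551  0.1974] 0.6785941522991027
[264.817  168.5306]
[[185 190 190 216  76 214 214 212 212 214 212 212 212 216  79  59  76  77  76  48  76  78  75]
 [182 182 187 215  66 215 212 215 213 211 211 212 212 212 212  71  77  76  75  52  73  76  76]
 [178 186 182 201  55 221 212 213 213 215 213 213 212 214 212 215 176  77  71  48  77  75  73]
 [180 177 180 202  48 217 213 214 215 212 213 214 213 215 213 214 207 206  76  49  70  77  76]
 [193 182 185 187  44 182 213 213 213 214 213 213 213 211 210 215 207 206 196  48  80  80  82]
 [184 174 178 183  45 227 214 212 212 211 213 212 211 212 211 215 211 142  70  57  71  77  76]
 [184 176 174 183  44 224 212 214 212 213 214 214 136  76  75  76  76  79  74  64  76  75  74]
 [173 172 171 181  43  82 213 214 212 214 163 113  39  72  75  80  76  78  74  77  70  75  74]
 [192 185 185 183  40  79 212 214 208 159 146 130  84  44  78  82  77  78  76  76  68  80  74]
 [176 182 185 185  39 156 213 214 216 156 189 213 217  47  45 183  73  73  76  80  76  74  75]
 [183 175 186 185  82  70 213 214 147 139 216 213 214 148 120 207 205 201 206  76  72
[... 320 characters left out ...]
 212 212 213 212 208 200 203 196 193 199 190 195 196 195 186 180 193]
 [185 180 183 184 218  73 211 213 208 206 203 195 200 193 193 193 187 189 157 164 184 182 191]
 [190 195 178 198 215  79 210 206 205 201 203 192 197 190 188 194 184 187  95  94 181 184 182]
 [185 179 189 189 213  58  59  53  59  56  59  55  59  54  58  58  59  59  56 185 187 183 186]
 [180 187 182 184 213 208 208 207 207 202 202 199 200 198 197 193 194 189 190 193 182 187 184]
 [188 183 189 180 187 193 194 180 189 184 180 182 196 191 186 180 192 182 178 195 182 181 184]
 [162  38   8 192 183 188 185 188 185 190 182 192 193 187 188 191 187 186 185 162  13  39 192]]
[148.6711 317.2413]
[145.3773 267.72  ]
[120.3335 159.5644]
```

move_arm --commands ".68 3 0 -3 0 0 0;.68 3 0 -3 0 0 0;.68 3 0 -3 0 0 0;.68 3 0 -1 0 0 0;.68 3 0 0 0 0 0;.68 3 0 0 0 0 0;.68 3 0 0 0 0 0;.68 0 0 0 0 0 0;.68 0 0 0 0 0 0;.68 0 0 0 0 0 0"

```text
t: 33.45
eef_pos: [0.6683, -0.0508, 0.2967]
tool_rot: [-0.0, 0.765, 0.644, -0.001]
contact_force: [-0.6, -0.4, -0.5]
gripper_width: 0.682
```

```bash
python3 - <<'E'
from h import *
np.set_printoptions(precision=4,suppress=True,linewidth=250)
o=bot.get_obs();print(o["t"],o["eef_pos"],o["contact_force"],np.abs(o["joint_vel"]).max())
s=cam("scene","s15");t=cam("top","t15")
for n,f,box in (("scene0","s15",(150,125,60,75)),("top0","t15",(310,130,115,50))):
    a=cv2.imread(f"pics/{n}.png").astype(int);b=cv2.imread(f"pics/{f}.png").astype(int);x,y,w,h=box
    d=np.abs(a-b).sum(2)[y:y+h,x:x+w]>90
    print(n,d.sum(),np.argwhere(d).mean(0) if d.any() else '')
    for i in (a,b):
        m=i.max(2)[y:y+h,x:x+w]<45;print(m.sum(),np.argwhere(m).mean(0)+[y,x])
E
```

```text
33.45 [ 0.6683 -0.0508  0.2967] [-0.5979 -0.3616 -0.4982] 0.022268510168518513
scene0 626 [18.2332 17.8099]
192 [148.151  172.0469]
810 [141.9778 166.6951]
top0 119 [17.9328 47.3277]
1 [158. 414.]
0 [nan nan]<stdin>:10: RuntimeWarning: Mean of empty slice.
  ret = um.true_divide(
```

```bash
python3 - <<'E'
import cv2,numpy as np
A=[cv2.imread(f"pics/{f}.png") for f in("top0","t15")]
x,y,w,h=372,140,48,30
for i in A:
    m=i.max(2)[y:y+h,x:x+w]<75;p=np.argwhere(m);print(m.sum(),p.mean(0)+[y,x],p.min(0)+[y,x],p.max(0)+[y,x])
g=[cv2.cvtColor(i,cv2.COLOR_BGR2GRAY)[142:166,310:420].astype(np.float32) for i in A]
print(cv2.phaseCorrelate(g[0],g[1],cv2.createHanningWindow((110,24),cv2.CV_32F)))
print((np.abs(g[0]-g[1])>30).sum(0))
E
```

```text
585 [154.25811966 394.28717949] [140 372] [169 415]
571 [154.56217163 394.01926445] [141 372] [169 414]
((-0.24198532459248412, 0.5040101692304404), 0.785456027256118)
[0 0 0 0 0 2 0 0 1 2 2 2 1 3 3 5 1 1 2 1 1 3 1 1 1 1 1 0 0 1 2 2 2 2 1 0 1
 1 1 3 2 2 2 0 1 2 2 3 2 2 6 3 2 3 4 2 2 1 1 0 0 0 1 1 1 1 1 0 0 0 1 0 0 0
 0 0 0 0 0 0 0 0 0 0 0 2 1 0 0 0 0 0 0 0 0 0 0 0 1 1 2 2 4 2 3 4 0 0 0 0]
```

```bash
python3 -c "
from station import bot
print(bot.hand_in())"
```

```text
the job is handed in; nothing more can be done
None
```

I drew the washer out with the hooked rod, put the rod back in its rest and laid the washer in the parts tray. I handed the job in at about 33.5 s. `hand_in` gives no verdict, so these are my own checks.

- **Drawing out:** I first touched the leg on the bare counter to find its end height, then lowered it into the washer's hole without touching the pan floor. I pulled at that height and raised the leg over the slope. The force readings taken during the pull showed only the rod's weight plus noise. The washer lay about 78 mm in front of the guard before any finger came near it.
- **Rod:** seated back in its rest. The last top view puts it within 1–2 mm of its starting image position (shift about 0.5 px).
- **Washer:** from the wrist camera it lies flat, about 25 mm off centre towards the tray's empty end. The gripper is open and well clear of everything.
- **Checks that failed or disagreed:**
  - The last scene-camera check of the rest was no use because the gripper blocked part of the view, so the rod check rests on the top and wrist views.
  - One close-up fit of the washer before grasping disagreed by about 14 mm because of a shadow edge. I ignored it and used the earlier fit, and the grasp was good.
  - I did not measure the nut, bolt and other bystanders again; the planned moves stayed clear of them.

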